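Hold the old book's cover open at 45 degrees for the survey photograph

TASK

The binding survey needs the old book's inner joint photographed with its front cover at 45 degrees. Stand the wooden set square upright on one of its short edges on the table, within a hand's breadth of an end (head or tail) of the book and square to the spine, right-angle corner level with the fore edge and slope running down towards the spine, so that it shows the angle; then with the fingers lift the gaping cover gently at its fore edge until it lies parallel to that slope, never past 55 degrees, and end the program while the fingers are still holding it there, clear of the set square. Leave the other things on the table where they are.

Things in the scene. Friction and masses are not known exactly. Their poses are not given: they have to be found in the camera images.
- book: Codex in brown leather lying on the table, fixed: 176 mm fore edge to spine, 216 mm along the spine, 55 mm high without front cover. Origin under its centre at table height; x from the fore edge (towards the robot) to the spine (raised bands, to x = +96 mm), y along the spine, z up. The pages begin at x = -77 mm (top at z = 55 mm), the 9 mm lower board at x = -89 mm.
- cover (a joint): Opening of the book's front cover, rad: 0 flat on the pages, growing as its fore edge is lifted up and over towards the spine; 0.785 is 45 degrees. The old joint is stiff: the cover gapes by itself at 0.30 to 0.42; lifted further, its weight (300 g) and the joint press it back: about 2 N under the fore edge hold it at 45 degrees; let go, it drops.
- cover_edge (a point): Middle of the lower rim of the front cover's fore edge (the free edge, towards the robot); the board is 9 mm thick above it, 216 mm long along y and 172 mm from here to the hinge. Axes of the cover: x from fore edge to hinge within the board, y along the spine, z out of its outer face.
- cover_hinge (a point): Middle of the cover's hinge line, at the spine, in the plane of the cover's inner face: 85 mm from the book's centre towards the spine, 55 mm above the table. The cover turns about y through this point.
- square_centre (a point): Loose beech 45-degree set square, flat at the start: right-angled triangle, short edges 200 mm (tips blunted 12 mm), 14 mm thick, 140 g; strips 28 mm wide along the short edges, 26 mm along the slope, round a triangular opening with 107 mm legs. Point: mid-thickness, 67 mm from both short edges. x, y parallel to the short edges, away from the corner; z normal to its face, up.
- square_corner (a point): Right-angle corner of the set square, half-way through the thickness, at x = y = -67 mm from its centre point; same axes.
- loupe: Bystander: black standing magnifier, 48 mm across, 46 mm high; origin under its centre.
- weight: Bystander: leather-covered book weight 75 x 45 x 28 mm with a brass knob to 44 mm; origin under its centre.
- folder: Bystander: bone folder, 140 x 20 x 5 mm, lying flat along its x; origin under its centre.
- brush: Bystander: fine brush, 200 mm long, 11 mm thick, lying along its x; origin under its middle.
- tweezers: Bystander: steel tweezers, 145 mm long, 9 mm high, lying along their x; origin under their middle.
- jar: Bystander: jar 60 mm across, 75 mm high; origin under its centre.
- stagepad: Bystander: white control box 120 x 90 x 22 mm with a small black joystick to 63 mm; origin under its centre.

How it is judged:
On the way:
1. the set square stands on a short edge beside an end of the book, square to the spine, sloping down towards it, released ((angle between square_centre's own x axis and vertical below 0.06 rad or angle between square_centre's own y axis and vertical below 0.06 rad) and (y of square_centre in the frame of book between 0.114 and 0.21 m or y of square_centre in the frame of book between -0.21 and -0.114 m) and angle between the z axis of square_centre and the y axis of book, either way round below 0.14 rad and x of square_corner in the frame of book between -0.16 and -0.035 m and x of square_centre in the frame of book above -0.085 m and height (world z) of square_centre between 0.062 and 0.072 m and contact force between the fingers and square below 0.1 N and linear speed of square below 0.02 m/s), for 0.3 s.
At the end, for the whole second after the job is handed in: Cover still at 45 +- 4 degrees, carried by the fingers (over 0.8 N), not by the set square, which stands untouched on a short edge (3.4 degrees), 6 to 102 mm from an end of the book, square to the spine (8 degrees), corner 35 to 160 mm from mid-book on the fore-edge side (all of step 1 and value of joint cover between 0.715 and 0.855 rad and velocity of joint cover between -0.03 and 0.03 rad/s and contact force between the fingers and cover above 0.8 N and contact force between square and cover below 0.05 N); the arm keeps its last pose, push and grip.
It fails at once if the cover opened past 55 degrees (value of joint cover above 0.96 rad).
It fails at once if the cover jerked or let fall (faster than 2 rad/s) (velocity of joint cover above 2 rad/s or velocity of joint cover below -2 rad/s).
It fails at once if the cover pressed harder than 20 N (contact force between the fingers and cover above 20 N).
It fails at once if another thing on the table moved more than 20 mm (distance of any of loupe, weight, folder, brush, tweezers, jar, stagepad from where it was at the start of the episode above 0.02 m).
It also fails if it takes over 67 s, if anything falls off the work surface, if the arm or the gripper's body presses on something with over 40 N, if the wrist force passes 120 N, or if a joint passes its speed limit or range.

ROBOT

A 7-joint arm with a two-finger parallel gripper is mounted at the origin on the work surface. World frame = base frame: x ahead of the robot, y to its left, z up, the work surface at z = 0. Lengths are in m, angles in rad, forces in N, time in s.
With the tool pointing down it reaches from about 0.4 to 0.9 m from the base axis. Payload 5.5 kg.
Tool frame: the origin (TCP) lies midway between the tips of the shut fingers; the grasp point (between the pads) lies 19 mm behind it (manip.grip_depth is the distance from the TCP to the grasp point, in m); z points along the fingers, x is the direction in which the jaws open and shut, and the axes are right-handed (so a half turn about z gives the same grasp; the last joint's range is limited). The gripper opens to 92 mm and grips with 3 to 60 N. Pads are 19 mm wide; open, the fingers measure 130 mm over their backs; the gripper's body (75 mm by 190 mm) begins 47 mm behind the grasp point.
Start: joints at [1.428, 0.501, -0.427, 1.55, 0.221, 1.138, -0.21], TCP at [0.257, -0.597, 0.227] pointing down, gripper open.
Joint ranges: [-2.88, 2.88], [-0.31, 2.03], [-1.54, 1.56], [0.2, 2.42], [-1.41, 4.55], [0.19, 2.02], [-2.57, 2.57]. Speed limits (rad/s): [2.57, 2.57, 3.14, 3.14, 3.14, 3.14, 3.14].

INTERFACE

Orientations are given as a unit quaternion [x, y, z, w].
In Python, from bench import manip, effector, viewer gives the robot as it stands. Calls block until the motion is done:
- manip.move_pose(position, orientation): joint-space move of the TCP to a pose.
- manip.servo_line(position, ori=None, vel=0.15): straight line of the TCP; ori=None keeps the orientation; vel is the mean speed in m/s.
- manip.movej(angles): joint-space move.
- effector.open_jaws() and effector.close(f_grip=None): open the fingers fully, or close them until they stop; f_grip is the grip in N (None keeps the last).
- manip.sleep(seconds).
- manip.solve_ik(position, orientation): joint angles nearest the present ones, or None.
- viewer.get_image(name): name is "scene" or "top" or "wrist"; returns the picture (384x512x3 uint8, red, green, blue); there is no depth.
- viewer.get_calibration(name): a dict with "vfov" (degrees; the focal length in pixels is half the picture's height over the tangent of half this angle, whatever the lens; pixels are square), "cx", "cy" (the principal point, pixels), "eye" and "attitude" of the camera in the world. Camera axes: x right, y down, z forward; pixel columns grow to the right and rows downward; lengths in m; the calibration is good to about 2 mm. The wrist camera is an equidistant fisheye: a pixel r from the principal point sees the ray r / f radians off the axis. A picture is of the moment at which its call begins: read the wrist's pose just before it. get_calibration takes no time and is no camera call; for the wrist camera it gives the pose at the moment of the call.
A pose or a line that the arm cannot do raises manip.PlanningError and nothing moves.
- manip.hand_in(): hands the job in, once; it reports no verdict.
Readings, each from a call of its own:
- manip.current_clock(): time.
- manip.current_q(): joint angles.
- manip.current_joint_velocities(): joint speeds.
- manip.current_tau(): joint torques, N m.
- manip.current_tool_pos(): TCP position.
- manip.current_tcp_rot(): TCP orientation.
- manip.current_force(): force on the tool from outside, world axes, zero at the start.
- manip.current_wrist_torque(): the same for the moment, N m.
- manip.current_finger_gap(): finger opening in m.
Only numpy, scipy, OpenCV 4.12 (cv2) and the standard library are available. Lean on these libraries where they do the work, as an engineer would, in place of code of your own. Each camera call takes 0.05 s, during which the arm holds its last target. There are 200 camera calls.

## Working session

There is one attempt and no reset: what is moved stays moved. The work goes in short steps, each a Python script; the robot and the scene stay as the last script left them, time stands still between calls to the robot, and variables do not carry over. Pictures are saved under pics/ and viewed, about 8 in all and at most 12, crops included, and the job is handed in when it is done.

```bash
ls; mkdir -p pics; python3 - <<'E'
from bench import manip, viewer
import cv2
for n in ("top","scene"):
    im=viewer.get_image(n); cv2.imwrite(f"pics/{n}0.png",cv2.cvtColor(im,cv2.COLOR_RGB2BGR))
    c=viewer.get_calibration(n); print(n,c)
print(viewer.get_calibration("wrist"))
print(manip.current_clock(),manip.current_tool_pos(),manip.current_tcp_rot(),manip.grip_depth)
E
```

```text
pics
top {'vfov': 56.26107504713849, 'cx': 248.9344551796253, 'cy': 190.20255776469614, 'eye': array([ 0.40448227, -0.06063951,  1.32809575]), 'attitude': array([ 0.71230348, -0.69927459,  0.04714852, -0.0376273 ])}
scene {'vfov': 47.09227176080823, 'cx': 254.3320342614353, 'cy': 200.96852894592675, 'eye': array([ 1.06072944, -0.99473551,  0.91148974]), 'attitude': array([ 0.87657907,  0.21667291, -0.10114056, -0.41765124])}
{'vfov': 65.70646984690485, 'cx': 257.3674639459816, 'cy': 195.4890697685717, 'eye': array([ 0.31973718, -0.57157676,  0.38291973]), 'attitude': array([ 0.8286141 , -0.54504573, -0.0717609 ,  0.10570807])}
0.1 [ 0.25627738 -0.59664893  0.22578787] [ 8.35094218e-01 -5.50106224e-01 -7.36272069e-04 -4.98020237e-04] 0.0188
```

View pics/top0.png

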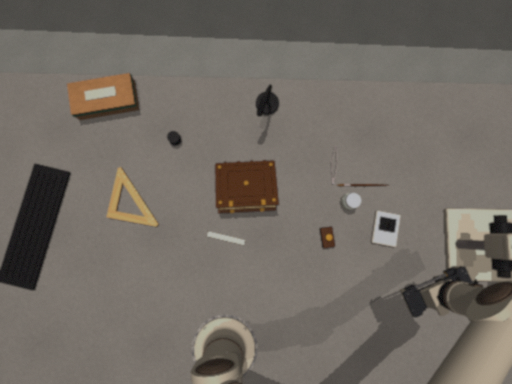

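View pics/scene0.png

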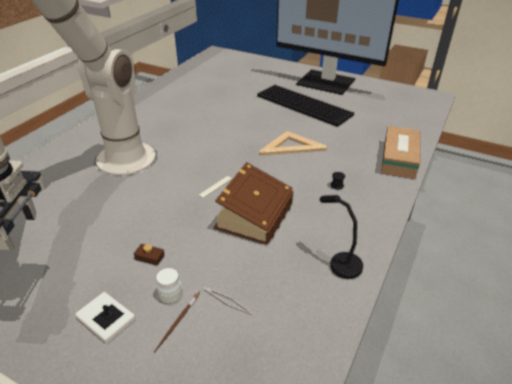

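The top view shows the set square at (107..157, 168..227) with its right angle at about (107,217). The book is centred near (246,186) with its fore edge facing the robot (down in the image), and the folder is at (226,238). Next I'll measure these precisely.

```bash
cat > h.py <<'E'
import numpy as np, cv2
from scipy.spatial.transform import Rotation as R
from bench import manip, effector, viewer
def ray(c,u,v):
    f=192/np.tan(np.radians(c['vfov'])/2)
    return R.from_quat(c['attitude']).apply([(u-c['cx'])/f,(v-c['cy'])/f,1])
def onplane(c,u,v,z):
    d=ray(c,u,v); e=c['eye']; return e+d*(z-e[2])/d[2]
def proj(c,p):
    f=192/np.tan(np.radians(c['vfov'])/2)
    q=R.from_quat(c['attitude']).inv().apply(np.atleast_2d(p)-c['eye'])
    return np.c_[c['cx']+f*q[:,0]/q[:,2], c['cy']+f*q[:,1]/q[:,2]]
E
python3 - <<'E'
from h import *
im=cv2.imread("pics/top0.png"); c=viewer.get_calibration("top")
hsv=cv2.cvtColor(im,cv2.COLOR_BGR2HSV)
m=cv2.inRange(hsv,(12,90,120),(30,255,255)); m[:,:90]=0;m[:,170:]=0;m[:150]=0;m[240:]=0
pts=cv2.findNonZero(m); _,t=cv2.minEnclosingTriangle(pts.astype(np.float32))
t=t[:,0]; print(len(pts),t)
w=np.array([onplane(c,*p,0.010) for p in t]); print(w.round(4))
for i in range(3):
    a,b=w[(i+1)%3]-w[i],w[(i+2)%3]-w[i]; print(i,np.linalg.norm(a).round(4),np.degrees(np.arccos(a@b/np.linalg.norm(a)/np.linalg.norm(b))).round(1))
for n,p in dict(folder=(226,238),book=(246,187),loupe=(174,138),weight=(327,238),jar=(352,201),lamp=(267,102)).items(): print(n,onplane(c,*p,0).round(3))
s=np.hstack([cv2.resize(im[150:230,200:290],None,fx=5,fy=5,interpolation=cv2.INTER_CUBIC)[:400],cv2.resize(im[160:240,95:165],None,fx=5,fy=5,interpolation=cv2.INTER_CUBIC)])
cv2.imwrite("pics/crop.png",cv2.convertScaleAbs(s,alpha=1.5)); print(s.shape)
sc=cv2.imread("pics/scene0.png"); cv2.imwrite("pics/crop2.png",cv2.convertScaleAbs(cv2.resize(sc[150:250,190:310],None,fx=6,fy=6,interpolation=cv2.INTER_CUBIC),alpha=1.4))
E
```

```text
1089 [[105.5     217.     ]
 [160.23369 226.95158]
 [118.8531  163.58757]]
[[0.4551 0.4438 0.01  ]
 [0.4226 0.2434 0.01  ]
 [0.6537 0.4074 0.01  ]]
0 0.203 88.8
1 0.2833 45.4
2 0.2019 45.8
folder [0.387 0.004 0.   ]
book [ 0.577 -0.066  0.   ]
loupe [0.758 0.21  0.   ]
weight [ 0.393 -0.367  0.   ]
jar [ 0.532 -0.462  0.   ]
lamp [ 0.907 -0.141  0.   ]
(400, 800, 3)
```

View pics/crop.png

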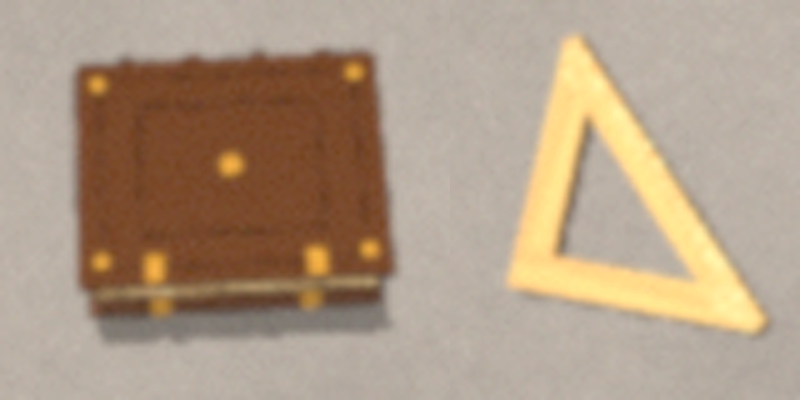

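View pics/crop2.png

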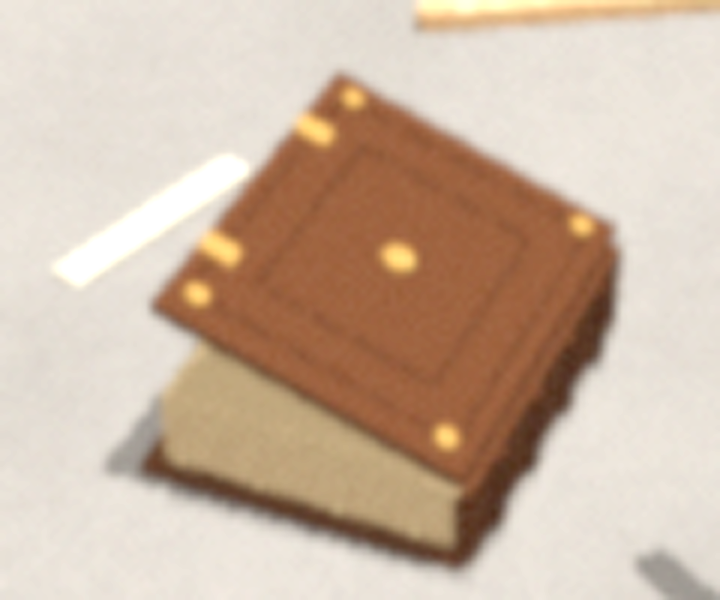

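```bash
python3 - <<'E'
from h import *
from scipy.optimize import least_squares
T=viewer.get_calibration("top"); S=viewer.get_calibration("scene")
t=lambda x,y:((x+.5)/5-.5+200,(y+.5)/5-.5+150); s=lambda x,y:((x+.5)/6-.5+190,(y+.5)/6-.5+150)
# (cam, px, kind, y-sign)
obs=[(T,t(80,285),'F',1),(T,t(393,272),'F',-1),(T,t(93,315),'L',1),(T,t(380,300),'L',-1),
(S,s(340,72),'F',1),(S,s(155,305),'F',-1),(S,s(465,488),'H',-1),(S,s(145,470),'L',-1),(S,s(615,232),'H',1)]
def pt(k,sy,th):
    d=np.array([-np.cos(th),0,np.sin(th)]);n=np.array([np.sin(th),0,np.cos(th)]);h=np.array([.085,0,.055])
    p={'F':h+.172*d+.009*n,'H':h+.009*n,'L':np.array([-.089,0,.004])}[k]
    return p+[0,sy*.108,0]
def res(q):
    r=[]
    for c,px,k,sy in obs:
        w=R.from_euler('z',q[2]).apply(pt(k,sy,q[3]))+[q[0],q[1],0]
        r.append(proj(c,w)[0]-px)
    return np.ravel(r)
o=least_squares(res,[.577,-.066,0,.36],loss='soft_l1')
print(o.x, res(o.x).reshape(-1,2).round(2))
B=o.x; np.save("book.npy",B)
# square in scene: check the corners
w=np.array([[.4551,.4438,.012],[.4226,.2434,.012],[.6537,.4074,.012]]); print(proj(S,w).round(1))
q=R.from_euler('z',-B[2]).apply(np.array([.387,.004,0])-[B[0],B[1],0]);print('folder in book',q)
# IK
Rz=R.from_euler('z',B[2]); W=lambda p:Rz.apply(p)+[B[0],B[1],0]
def tool(zd,xd): 
    zd=zd/np.linalg.norm(zd); xd=xd-zd*(xd@zd); xd/=np.linalg.norm(xd)
    return R.from_matrix(np.c_[xd,np.cross(zd,xd),zd])
X,Y,Z=np.eye(3)
print("place")
for al in (0,15,30,45,60):
  for sg in (1,-1):
    o=Rz*tool(-np.cos(np.radians(al))*Y-np.sin(np.radians(al))*Z,sg*X)
    print(al,sg,[manip.solve_ik(W([-.09+.014,.145,z])+o.apply([0,0,.012]),o.as_quat()) is not None for z in (.09,.11,.14,.25)])
print("lift")
for th in (.36,.8):
 d=np.array([-np.cos(th),0,np.sin(th)]);n=np.array([np.sin(th),0,np.cos(th)]);h=np.array([.085,0,.055])
 for az in (0,30,60,80):
  for sg in (1,-1):
   o=Rz*tool(np.cos(np.radians(az))*-d+np.sin(np.radians(az))*Y,sg*(np.cos(np.radians(az))*Y+np.sin(np.radians(az))*d))
   print(th,az,sg,manip.solve_ik(W(h+.145*d-.02*n-.04*Y),o.as_quat()) is not None)
E
```

```text
[ 0.57606674 -0.06516768  0.06726454  0.31318265] [[-0.49 -0.11]
 [ 0.71 -0.6 ]
 [-0.54 -0.28]
 [ 0.55 -0.13]
 [-0.11  0.17]
 [-0.73  0.  ]
 [-0.01 -1.04]
 [-0.93  0.21]
 [ 1.08 -0.75]]
[[286.2 130.8]
 [256.1 152.7]
 [329.8 147.5]]
folder in book [-0.18399016  0.08171916  0.        ]
place
0 1 [True, True, True, True]
0 -1 [True, True, True, True]
15 1 [True, True, True, True]
15 -1 [True, True, True, True]
30 1 [True, True, True, True]
30 -1 [True, True, True, True]
45 1 [True, True, True, True]
45 -1 [True, True, True, True]
60 1 [True, True, True, True]
60 -1 [True, True, True, True]
lift
0.36 0 1 False
0.36 0 -1 False
0.36 30 1 True
0.36 30 -1 True
0.36 60 1 True
0.36 60 -1 True
0.36 80 1 True
0.36 80 -1 True
0.8 0 1 False
0.8 0 -1 False
0.8 30 1 True
0.8 30 -1 True
0.8 60 1 True
0.8 60 -1 True
0.8 80 1 True
0.8 80 -1 True
```

```bash
cat >> h.py <<'E'
B=np.load("book.npy"); Rz=R.from_euler('z',B[2]); W=lambda p:Rz.apply(p)+[B[0],B[1],0]
X,Y,Z=np.eye(3)
# square: pose in flat state and in standing state (columns CA, CB, face-up normal)
ya=np.radians(-9.8); C0=np.array([.4555,.4433,0])
CA=np.array([np.cos(ya),np.sin(ya),0]); CB=np.array([np.sin(ya),-np.cos(ya),0])
flat=np.c_[CA,CB,Z]; stand=np.c_[Rz.apply(X),Z,Rz.apply(Y)]
AL=np.radians(15)
# tool in the square frame (left-handed columns both, product is a proper rotation)
tz=np.array([0,-np.sin(AL),-np.cos(AL)])
def toolrot(S,sg=1):
    x=S@np.array([sg,0,0]); z=S@tz; return R.from_matrix(np.c_[x,np.cross(z,x),z])
GP=np.array([.014,.058,.005])  # TCP in square frame
def log(s): print(s,'t=%.1f'%manip.current_clock(),manip.current_tool_pos().round(4),'F',manip.current_force().round(2),'gap %.4f'%manip.current_finger_gap(),flush=True)
def shot(n,cam): cv2.imwrite(f"pics/{n}.png",cv2.cvtColor(viewer.get_image(cam),cv2.COLOR_RGB2BGR))
E
python3 - <<'E'
from h import *
for sg in (1,-1):
    o=toolrot(flat,sg); o2=toolrot(stand,sg)
    q=manip.solve_ik(C0+flat@GP,o.as_quat()); q2=manip.solve_ik(W([-.09,.15,.0])+stand@GP,o2.as_quat())
    print(sg,o.as_matrix()[:,2].round(2),o2.as_matrix()[:,2].round(2),q,q2)
E
```

```text
1 [ 0.04  0.26 -0.97] [ 0.06 -0.96 -0.26] [ 0.12718317  0.90183065 -1.00573339  1.97199233  1.03967751  0.62921129
 -1.62983055] [-0.33119107  1.22158488 -0.64841666  1.62477713  1.17670356  2.00406234
 -1.50836531]
-1 [ 0.04  0.26 -0.97] [ 0.06 -0.96 -0.26] [ 0.27874393  1.17987019 -1.3112793   1.96823378  1.34690244  0.93907672
  1.35811092] [-0.33119107  1.22158488 -0.64841666  1.62477713  1.17670356  2.00406234
  1.63322734]
```

```bash
sed -i 's/radians(15)/radians(22)/; s/\.058,\.005\]/.058,.006]/' h.py; python3 - <<'E'
from h import *
o=toolrot(flat).as_quat(); p=C0+flat@GP; ap=toolrot(flat).as_matrix()[:,2]
manip.move_pose([.45,-.35,.36],R.from_matrix(np.c_[Y*-1,-X,-Z]).as_quat() if False else manip.current_tcp_rot()); log('up')
manip.move_pose(p-.13*ap+[0,0,.05],o); log('pre')
manip.servo_line(p-.05*ap,vel=.2)
manip.servo_line(p,vel=.08); log('at')
effector.close(f_grip=40); log('closed')
manip.servo_line(p+[0,0,.12],vel=.15); log('lift'); print(manip.current_q().round(2))
shot('lift','scene'); shot('liftw','wrist')
a=cv2.imread('pics/lift.png'); b=cv2.imread('pics/liftw.png')
cv2.imwrite('pics/l2.png',cv2.resize(np.hstack([a,b]),(800,300),interpolation=cv2.INTER_AREA))
E
```

```text
up t=1.4 [ 0.4486 -0.3517  0.3591] F [ 0.33 -0.23  0.71] gap 0.0916
pre t=3.9 [0.4522 0.3349 0.1766] F [-0.44  0.09  0.49] gap 0.0922
at t=5.4 [0.4596 0.3839 0.0063] F [ 1.31 -0.54 -0.47] gap 0.0913
closed t=6.5 [0.4594 0.3838 0.006 ] F [ 0.15  0.08 -0.66] gap 0.0274
lift t=7.4 [0.4589 0.383  0.125 ] F [ 0.62 -0.22 -2.26] gap 0.0275
[ 0.22  0.6  -1.    2.01  0.47  0.53 -1.17]
```

View pics/l2.png

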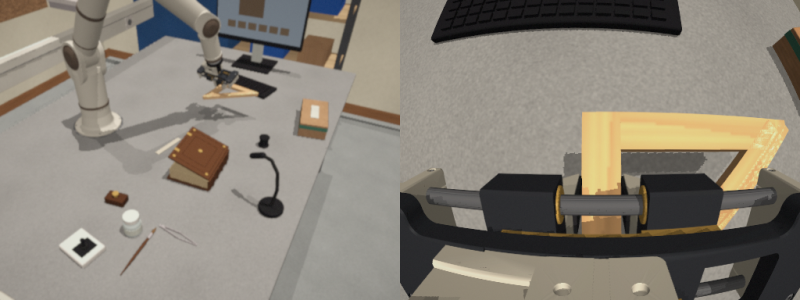

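The set square is gripped and hangs level (gap 27.5 mm against a 28 mm strip; it sits between the jaws in the wrist half). Next I'll turn it upright and set it down.

```bash
python3 - <<'E'
from h import *
o=toolrot(stand).as_quat(); p=W([-.09,.15,0])+stand@GP
manip.move_pose(p+Rz.apply([-.02,.10,.16]),o); log('turned'); print(manip.current_q().round(2))
manip.servo_line(p+[0,0,.03],vel=.15); log('above')
manip.servo_line(p+[0,0,.008],vel=.05); manip.sleep(.3); f0=manip.current_force(); log('near')
z=.008
while z>-.008:
    z-=.001; manip.servo_line(p+[0,0,z],vel=.02); manip.sleep(.1)
    f=manip.current_force()-f0
    if f[2]>2.5: break
log('touch %.3f'%z); print(f)
shot('pl','scene'); shot('plw','wrist')
a=cv2.imread('pics/pl.png')[60:260,180:400]; b=cv2.imread('pics/plw.png')
cv2.imwrite('pics/pl2.png',np.hstack([cv2.resize(a,(440,400),interpolation=cv2.INTER_CUBIC),cv2.resize(b,(360,270))[:400] if False else cv2.copyMakeBorder(cv2.resize(b,(360,270)),0,130,0,0,0)]))
E
```

```text
turned t=8.8 [0.4631 0.1833 0.2171] F [-0.3   0.07 -1.68] gap 0.0274
[-0.92  0.8   0.01  1.6   0.68  1.76 -1.09]
above t=10.0 [0.49   0.0864 0.0883] F [ 0.04  0.38 -1.05] gap 0.0277
near t=10.9 [0.4899 0.0854 0.0662] F [-0.2  -0.12 -0.82] gap 0.0276
touch -0.003 t=14.8 [0.4897 0.0852 0.056 ] F [-1.84  1.6   5.58] gap 0.0275
[-1.64225172  1.71359702  6.39323736]
```

View pics/pl2.png

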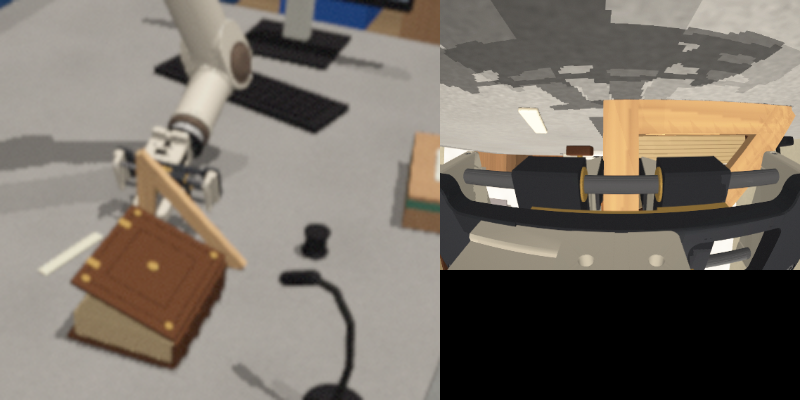

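The square stands at the book's +y end, its corner at the fore-edge side and its slope running down to the spine. I'll release it and back off.

```bash
python3 - <<'E'
from h import *
effector.open_jaws(); manip.sleep(.2); log('open')
tzw=R.from_quat(manip.current_tcp_rot()).as_matrix()[:,2]
p=manip.current_tool_pos(); manip.servo_line(p-.12*tzw,vel=.1); log('back')
manip.servo_line(p-.12*tzw+[0,.02,.2],vel=.25); log('up')
shot('r','scene'); shot('rt','top')
a=cv2.imread('pics/r.png')[90:290,180:380]; b=cv2.imread('pics/rt.png')[120:240,150:270]
cv2.imwrite('pics/r2.png',np.hstack([cv2.resize(x,(400,400),interpolation=cv2.INTER_CUBIC) for x in (a,b)]))
c=[viewer.get_calibration(n) for n in('scene','top')]
E=[W(v) for v in ([-.09,.15,0],[-.09,.15,.2],[.11,.15,0],[-.09,.143,.194],[.104,.143,0])]
print((proj(c[0],E)-[180,90])*2, (proj(c[1],E)-[150,120])/120*400)
E
```

```text
open t=16.2 [0.4898 0.0854 0.055 ] F [-0.09 -0.08  0.79] gap 0.0915
back t=17.5 [0.4823 0.1955 0.0999] F [-0.88 -1.21  0.03] gap 0.0912
up t=18.5 [0.4818 0.2159 0.2986] F [-0.17  0.39  0.13] gap 0.0918
[[135.51954644 185.29596165]
 [134.79593173  84.07999226]
 [245.33241137 214.77151703]
 [132.9857315   89.44685247]
 [240.511758   216.25983908]] [[187.87892238 310.70938189]
 [165.96493786 298.82391585]
 [181.56413762 133.36405456]
 [174.141549   298.88107359]
 [187.97176412 138.30807047]]
```

View pics/r2.png

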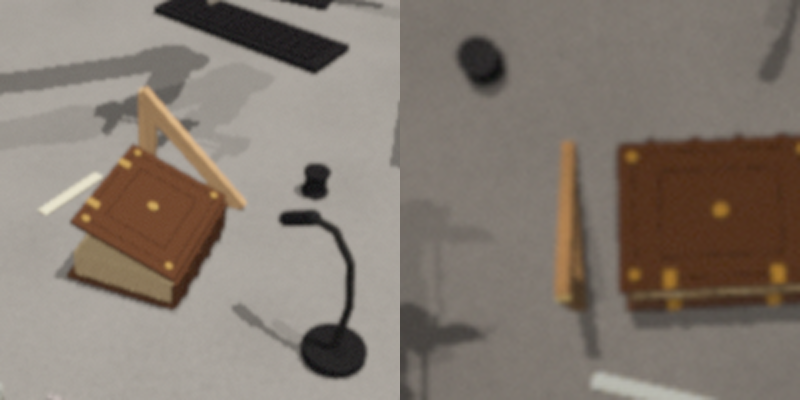

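The square stands, but the toe looks a few pixels off my prediction. I'll fit its silhouette in both cameras to get the real pose.

```bash
cat > fit.py <<'E'
from h import *
from scipy.optimize import minimize
def fitsq(ft,fs,save=None):
    cams=[viewer.get_calibration('top'),viewer.get_calibration('scene')]; K=4
    ims=[cv2.imread(f"pics/{f}.png") for f in (ft,fs)]; rois=[(185,145,235,220),(225,120,320,205)]
    masks=[]
    for im,(x0,y0,x1,y1) in zip(ims,rois):
        c=cv2.resize(im[y0:y1,x0:x1],None,fx=K,fy=K,interpolation=cv2.INTER_CUBIC); h=cv2.cvtColor(c,cv2.COLOR_BGR2HSV)
        masks.append(cv2.inRange(h,(9,70,60),(25,200,255)))
    # books excluded: only keep region not covered by projected book
    def book(c,off,sh):
        m=np.zeros(sh,np.uint8)
        P=[W([x,y,z]) for x in(-.092,.1) for y in(-.11,.11) for z in(0,.06)]+[W([-.085,y,.13]) for y in(-.112,.112)]
        cv2.fillConvexPoly(m,cv2.convexHull(((proj(c,P)-off+.5)*K).astype(np.int32)),255); return cv2.dilate(m,np.ones((5,5)))
    keep=[book(c,np.array(r[:2]),m.shape)==0 for c,r,m in zip(cams,rois,masks)]
    outer=np.array([[0,0],[0,.194],[.006,.194],[.194,.006],[.194,0]]); inner=np.array([[.028,.028],[.028,.135],[.135,.028]])
    def render(q,i):
        Rr=R.from_euler('z',B[2]+q[2])*R.from_euler('x',q[3]); m=np.zeros(masks[i].shape,np.uint8); off=np.array(rois[i][:2])
        def px(poly,t): 
            P=np.c_[poly[:,0],np.full(len(poly),t),poly[:,1]]
            return proj(cams[i],Rr.apply(P)+W([q[0],q[1],0]))
        sub=lambda a:((a-off+.5)*K*16-8).round().astype(np.int32)
        o=[px(outer,t) for t in(-.007,.007)]
        for a in o: cv2.fillPoly(m,[sub(a)],255,cv2.LINE_AA,4)
        n=len(outer)
        for k in range(n):
            cv2.fillConvexPoly(m,sub(np.array([o[0][k],o[0][(k+1)%n],o[1][(k+1)%n],o[1][k]])),255,cv2.LINE_AA,4)
        h=[]
        for t in(-.007,.007):
            a=np.zeros_like(m); cv2.fillPoly(a,[sub(px(inner,t))],255,cv2.LINE_AA,4); h.append(a)
        return np.where(np.minimum(*h)>0,np.minimum(m,255-np.minimum(*h)),m)
    def cost(q):
        if abs(q[3])>.2: return 1e9
        return sum((np.abs(cv2.GaussianBlur(render(q,i).astype(np.float32),(0,0),4)-cv2.GaussianBlur(masks[i].astype(np.float32),(0,0),4))*keep[i]).sum()/1e4 for i in(0,1))
    best=min((minimize(cost,[-.09,y0,0,t0],method='Nelder-Mead',options=dict(initial_simplex=np.array([[-.09,y0,0,t0],[-.08,y0,0,t0],[-.09,y0+.01,0,t0],[-.09,y0,.08,t0],[-.09,y0,0,t0+.06]]),maxiter=400)) for y0 in(.145,.16) for t0 in(0,)),key=lambda r:r.fun)
    z=best.x.copy(); z[3]=0
    b0=minimize(lambda v:cost([*v,0]),best.x[:3],method='Nelder-Mead',options=dict(maxiter=300))
    print('cost',best.fun,best.x.round(4),'tilt=0:',b0.fun,b0.x.round(4))
    if save:
        out=[]
        for i in(0,1):
            x0,y0,x1,y1=rois[i]; c=cv2.resize(ims[i][y0:y1,x0:x1],None,fx=K,fy=K,interpolation=cv2.INTER_CUBIC)
            for q,col in((best.x,(0,255,0)),([*b0.x,0],(255,0,0))):
                cc,_=cv2.findContours((render(q,i)>127).astype(np.uint8),cv2.RETR_LIST,cv2.CHAIN_APPROX_NONE); cv2.drawContours(c,cc,-1,col,1)
            c=np.hstack([c,cv2.cvtColor(masks[i],cv2.COLOR_GRAY2BGR)]) if i==0 else c
            out.append(cv2.copyMakeBorder(c,0,340-c.shape[0],0,0,cv2.BORDER_CONSTANT))
        cv2.imwrite(f"pics/{save}.png",cv2.convertScaleAbs(np.hstack(out),alpha=1.3)); print(np.hstack(out).shape)
    return best.x
if __name__=="__main__": fitsq('rt','r','fit1')
E
python3 fit.py
```

```text
cost 39.5503044128418 [-0.086   0.1599  0.0347  0.0178] tilt=0: 44.818511962890625 [-0.0863  0.1587  0.0374]
(340, 780, 3)
```

View pics/fit1.png

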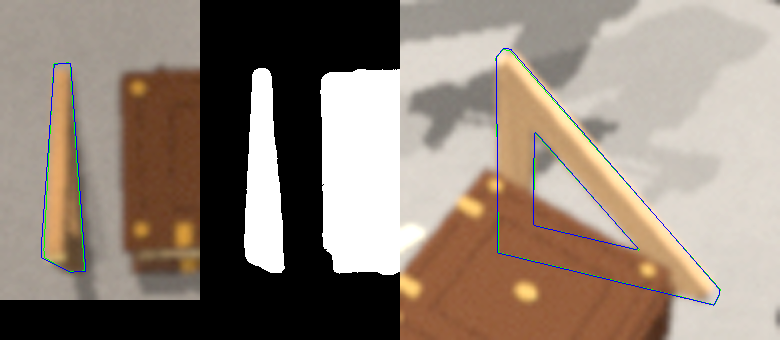

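The fit confirms a good placing: corner at book x −0.086 and y 0.159, yaw error 0.035 rad, tilt about 0.01–0.02 rad, all within limits. Next I'll bring the closed fingers around to the −y side and slide them under the cover.

```bash
cat >> h.py <<'E'
AZ=np.radians(35)
def lp(th,r,off,y=-.07,back=0):
    "TCP pose: off below inner face plane of a cover at th, r from hinge, fingers in the cover's plane"
    d=np.array([-np.cos(th),0,np.sin(th)]);n=np.array([np.sin(th),0,np.cos(th)])
    z=-np.cos(AZ)*d+np.sin(AZ)*Y; x=-(np.cos(AZ)*Y+np.sin(AZ)*d)
    p=np.array([.085,y,.055])+r*d-off*n-back*z
    return W(p),(Rz*R.from_matrix(np.c_[x,np.cross(z,x),z])).as_quat()
E
python3 - <<'E'
from h import *
effector.close(f_grip=10); log('shut')
p=manip.current_tool_pos()
P,o=lp(.32,.155,.022,back=.12)
manip.servo_line([.45,.2,.42],vel=.3); log('high')
hp=P+[-.0,-.05,.2]
manip.move_pose(hp,o); log('over')
manip.servo_line(P,vel=.2); log('pre'); print(manip.current_q().round(2))
P,o=lp(.32,.155,.022); manip.servo_line(P,ori=o,vel=.08); log('in'); manip.sleep(.3); log('in'); print(manip.current_q().round(2))
shot('in','scene'); shot('int','top')
a=cv2.imread('pics/in.png')[110:290,150:330]; b=cv2.imread('pics/int.png')[120:270,170:320]
cv2.imwrite('pics/in2.png',np.hstack([cv2.resize(x,(400,400),interpolation=cv2.INTER_CUBIC) for x in (a,b)]))
E
```

```text
shut t=20.0 [0.4823 0.2164 0.3   ] F [-0.14 -0.54 -0.02] gap 0.0006
high t=20.6 [0.4498 0.2002 0.4206] F [-0.49  0.15 -1.  ] gap 0.0006
over t=22.6 [ 0.4241 -0.2631  0.3136] F [ 0.16  0.13 -0.54] gap 0.0005
pre t=23.8 [ 0.4237 -0.215   0.1145] F [0.46 0.32 0.12] gap 0.0002
[ 0.89  0.91  0.33  2.11 -1.35  1.6   1.3 ]
in t=25.4 [ 0.5117 -0.1399  0.0828] F [ 0.73 -0.21  0.11] gap 0.0002
in t=25.7 [ 0.5118 -0.1397  0.0829] F [-0.02  0.62  0.31] gap 0.0008
[ 1.12  0.95 -0.22  2.13 -1.4   1.14  1.28]
```

View pics/in2.png

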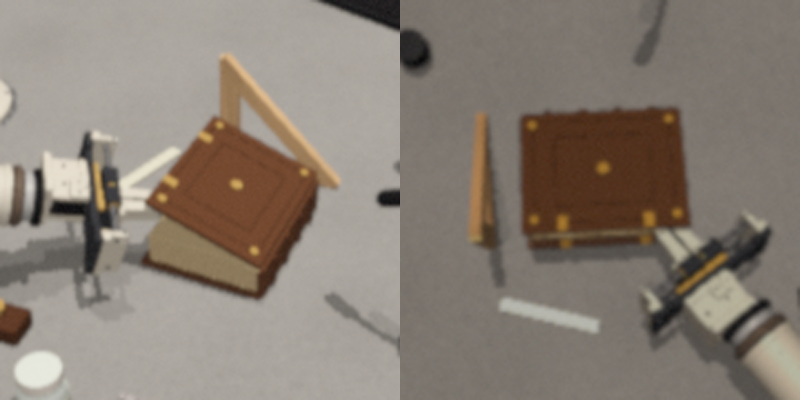

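The fingers are under the cover at its −y front corner, with no contact force yet. Joint 5 is close to its limit (−1.40 of −1.41), so I'll check the lift path before going on.

```bash
python3 - <<'E'
from h import *
for th in (.4,.5,.6,.7,.78,.82):
    P,o=lp(th,.155,.0095); q=manip.solve_ik(P,o); print(th,None if q is None else q.round(2))
E
```

```text
0.4 [ 1.09  0.84 -0.22  2.15 -1.39  1.11  1.13]
0.5 [ 1.04  0.75 -0.2   2.14 -1.36  1.06  0.96]
0.6 [ 0.98  0.67 -0.19  2.13 -1.31  1.02  0.77]
0.7 [ 0.93  0.61 -0.19  2.09 -1.23  0.99  0.57]
0.78 [ 0.9   0.57 -0.19  2.06 -1.15  0.98  0.4 ]
0.82 [ 0.88  0.55 -0.19  2.03 -1.11  0.97  0.31]
```

```bash
python3 - <<'E'
from h import *
f0=np.mean([(manip.sleep(.05),manip.current_force())[1] for _ in range(6)],0)
def go(th,off,v=.03):
    P,o=lp(th,.155,off); manip.servo_line(P,ori=o,vel=v); manip.sleep(.1)
    f=np.mean([(manip.sleep(.02),manip.current_force())[1] for _ in range(4)],0)-f0
    n=Rz.apply([np.sin(th),0,np.cos(th)]); print('%.3f %.4f Fn %.2f |F| %.2f'%(th,off,f@n,np.linalg.norm(f)),flush=True)
    return np.linalg.norm(f)
ok=True
for off in (.018,.015,.012,.0095):
    if go(.32,off)>10: ok=False;break
if ok:
    for th in np.linspace(.36,.72,10):
        if go(th,.0095)>10: break
log('mid'); shot('mid','scene'); shot('midt','top')
a=cv2.imread('pics/mid.png')[90:270,150:330]; b=cv2.imread('pics/midt.png')[120:270,170:320]
cv2.imwrite('pics/mid2.png',np.hstack([cv2.resize(x,(400,400),interpolation=cv2.INTER_CUBIC) for x in (a,b)]))
E
```

```text
0.320 0.0180 Fn 0.11 |F| 0.30
0.320 0.0150 Fn -0.25 |F| 0.74
0.320 0.0120 Fn -0.39 |F| 0.57
0.320 0.0095 Fn -0.11 |F| 0.47
0.360 0.0095 Fn 0.01 |F| 1.16
0.400 0.0095 Fn -0.24 |F| 0.62
0.440 0.0095 Fn 0.31 |F| 1.06
0.480 0.0095 Fn -0.20 |F| 0.24
0.520 0.0095 Fn -0.65 |F| 0.89
0.560 0.0095 Fn -1.20 |F| 1.20
0.600 0.0095 Fn -1.01 |F| 1.18
0.640 0.0095 Fn -1.53 |F| 1.68
0.680 0.0095 Fn -1.78 |F| 1.84
0.720 0.0095 Fn -1.96 |F| 2.07
mid t=33.0 [ 0.5428 -0.1376  0.1497] F [-0.12 -0.7  -1.42] gap 0.0008
```

View pics/mid2.png

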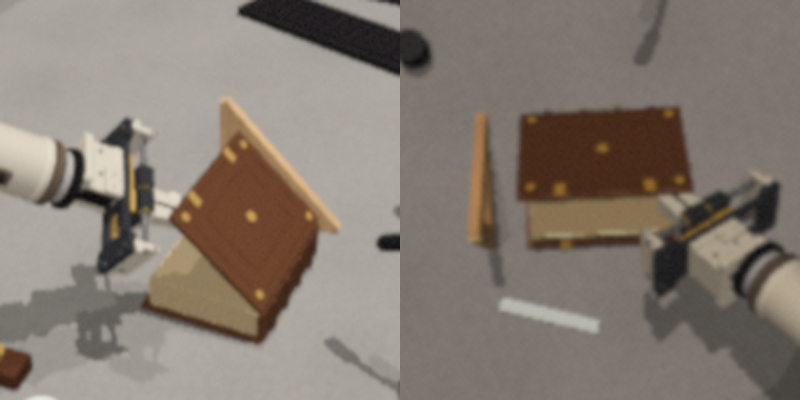

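The cover is being lifted, with about 2 N on the fingers. Its outer fore-edge corners are at about (518,198) and (692,190) in the top crop, and (238,132) and (172,214) in the scene crop. I'll solve for the cover angle.

```bash
cat > ang.py <<'E'
from h import *
from scipy.optimize import least_squares
T=viewer.get_calibration("top"); S=viewer.get_calibration("scene")
def F(th,sy,t=.009):
    d=np.array([-np.cos(th),0,np.sin(th)]);n=np.array([np.sin(th),0,np.cos(th)])
    return W(np.array([.085,sy*.108,.055])+.172*d+t*n)
def fit(obs):
    for c,p,sy in obs:
        o=least_squares(lambda q:proj(c,F(q[0],sy))[0]-p,[.7]); print('th %.3f res'%o.x[0],o.fun.round(2))
    o=least_squares(lambda q:np.ravel([proj(c,F(q[0],sy))[0]-p for c,p,sy in obs]),[.7]); print('ALL %.3f'%o.x[0]); return o.x[0]
E
python3 - <<'E'
from ang import *
t=lambda x,y:(np.array([x-400,y])+.5)*150/400-.5+[170,120]; s=lambda x,y:(np.array([x,y])+.5)*180/400-.5+[150,90]
fit([(T,t(518,198),1),(T,t(692,190),-1),(S,s(238,132),1),(S,s(172,214),-1)])
E
```

```text
th 0.709 res [-0.66  0.07]
th 0.705 res [0.77 0.03]
th 0.713 res [-0.1  -0.14]
th 0.764 res [0.18 0.31]
ALL 0.724
```

The image gives about 0.71 rad against 0.72 commanded, so they agree. Now the final rise to about 45°.

```bash
python3 - <<'E'
from h import *
for th in (.745,.77,.792):
    P,o=lp(th,.155,.0095); manip.servo_line(P,ori=o,vel=.03); manip.sleep(.1); log('%.3f'%th)
manip.sleep(.5)
fs=np.array([(manip.sleep(.04),manip.current_force())[1] for _ in range(10)]); print(fs.mean(0),fs.std(0))
print('err',manip.current_tool_pos()-P, (R.from_quat(o).inv()*R.from_quat(manip.current_tcp_rot())).magnitude(), np.abs(manip.current_joint_velocities()).max())
shot('fi','scene'); shot('fit','top')
a=cv2.imread('pics/fi.png')[90:270,150:330]; b=cv2.imread('pics/fit.png')[120:270,170:320]
cv2.imwrite('pics/fi2.png',np.hstack([cv2.resize(x,(400,400),interpolation=cv2.INTER_CUBIC) for x in (a,b)]))
E
```

```text
0.745 t=33.5 [ 0.5454 -0.1374  0.153 ] F [ 0.23 -0.65 -2.6 ] gap 0.0006
0.770 t=33.9 [ 0.5478 -0.1372  0.1559] F [ 0.06  0.1  -1.51] gap 0.0006
0.792 t=34.3 [ 0.5501 -0.137   0.1585] F [-1.15  0.12 -1.5 ] gap 0.0003
[-1.35917778 -0.05698338 -2.75424757] [0.17526858 0.68764688 0.74914548]
err [-5.35567682e-05  3.23079781e-05 -3.43514034e-05] 9.93211237279178e-05 0.002017535301894283
```

View pics/fi2.png

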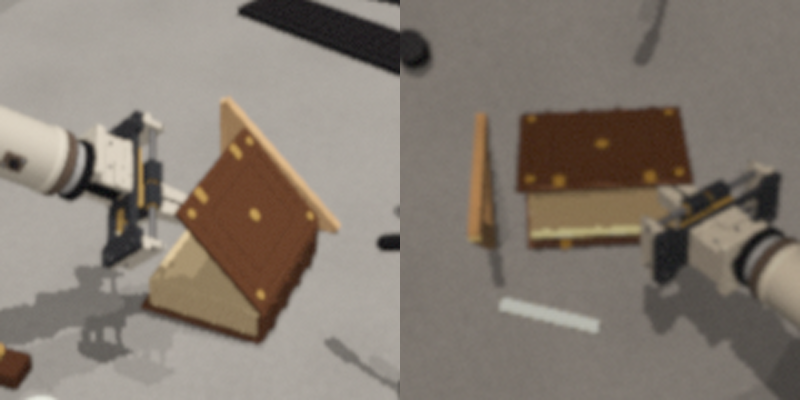

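```bash
python3 - <<'E'
from ang import *
from fit import fitsq
t=lambda x,y:(np.array([x-400,y])+.5)*150/400-.5+[170,120]; s=lambda x,y:(np.array([x,y])+.5)*180/400-.5+[150,90]
a=fit([(T,t(517,190),1),(T,t(692,182),-1),(S,s(243,128),1),(S,s(178,211),-1)])
fitsq('fit','fi')
if .74<a<.83: manip.hand_in(); log('handed in')
E
```

```text
th 0.780 res [-0.61  0.06]
th 0.776 res [0.88 0.03]
th 0.778 res [0.04 0.07]
th 0.828 res [0.12 0.26]
ALL 0.792
cost 87.1185302734375 [-0.0886  0.1601  0.036   0.0063] tilt=0: 87.62834930419922 [-0.0893  0.1599  0.0359]
the job is handed in; nothing more can be done
the job is handed in; nothing more can be done
```

The job is handed in, at about 34 s on the robot's clock. The set square stands upright at the +y end of the book. The closed fingers hold the cover at about 45° from the opposite front corner, clear of the square.

**Set square:** A silhouette fit just before hand-in puts its corner at book x ≈ −0.089 m, y ≈ 0.160 m. It is about 2° (0.036 rad) off square to the spine, with a tilt of at most 0.02 rad. The square stands about 10 mm further from the book than I aimed. That is still inside the limits, and it barely moved during the lift.

**Cover:** The commanded angle was 0.792 rad. Three of the four corners measured in the images give 0.776–0.780 rad. The fourth, a scene-camera corner next to the fingers, gives 0.828 rad and read high in the earlier check too. All four lie within 0.715–0.855 rad.

**Forces:** The fingers carried about 2–3 N of steady load, and the highest force I read during the lift was about 3 N.

**Other things:** I measured none of them after the start. In the pictures I saw no sign that the arm had touched or moved anything.

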